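Pack the compound microscope's optics into its accessory tray

TASK

Lift the aluminium hold-down bar straight up and level out of the two U brackets of the white accessory tray and lay it lengthwise on the black rubber mat, wholly on the mat. Only then set the two slim eyepieces upright in the tray's wide bay and the two stepped steel objectives upright in its narrow bay; they are glass, so set them down rather than drop them. The fat flared stereo eyepiece and the plain open adapter tube do not belong in the tray: leave them where they are.

Things in the scene. Friction and masses are not known exactly. Their poses are not given: they have to be found in the camera images.
- tray: White shallow tray fixed to the bench, 108 (its x) by 237 mm (its y). Origin: centre of underside, z up. Inner floor at z = 4, wall tops at z = 20 mm, walls 4 thick. Two open bays, both x = -50 to 50: wide bay y = -15.5 to 114.5, narrow bay y = -114.5 to -19.5 mm. At each end (y = 124.5 and -124.5) an aluminium U bracket 28 wide (x), 12 thick (y), slot 20 wide, slot floor z = 60, top z = 85 mm
- bar: Square aluminium bar, 14 x 14 mm, 290 mm long along its own y, about 150 g. At the start it lies level in both U brackets over the tray's middle, its underside at tray z = 60 mm. Origin: centre of its underside. Grip it across its 14 mm width (x) at its middle
- mat: Flat black rubber mat fixed to the bench, 80 mm (its x) by 320 mm (its y), 4 mm thick; the place for the bar. Origin: centre of its underside, top at z = 4 mm; its y is the long direction
- eyepiece_plain: Slim compound-microscope eyepiece standing upright: steel tube 30 mm diameter up to z = 20 mm, black body 36 mm diameter from z = 20 to 55 mm (top, with a glass lens). Round, about 130 g. Origin: centre of its foot, z up along its axis
- eyepiece_collar: The same slim eyepiece (30 mm tube, 36 mm black body from z = 25 to 55 mm, about 130 g), but with a steel dioptre collar 42 mm in diameter between z = 19 and 25 mm. Origin: centre of its foot, z up
- objective_long: Stepped steel objective with a thin black band, standing nose up: barrel 26 mm diameter up to z = 34 mm, then a 20 mm step to z = 44 mm tapering to a 12 mm nose at z = 52 mm. About 120 g. Origin: centre of its foot, z up
- objective_short: Shorter steel objective with a thin black band, standing nose up: barrel 26 mm diameter up to z = 30 mm, then a cone from 24 to 18 mm ending at z = 38 mm. About 100 g. Origin: centre of its foot, z up
- stereo_eyepiece: Look-alike that stays: fat eyepiece of the stereo microscope, standing, black, 44 mm body flaring to a 52 mm rim at its top, 50 mm tall, large lens. Origin: centre of its foot
- adapter_tube: Look-alike that stays: plain straight steel adapter tube, standing, 30 mm outside and 20 mm inside diameter, 42 mm tall, open right through. Origin: centre of its foot

How it is judged:
On the way, in this order (a step that is already met when the one before it is completed fails the run):
1. the bar is lifted level and straight up, clear of both U brackets (underside above the bracket tops, within 0.2 rad of level, still within 60 mm of above the tray's middle) (z of bar in the frame of tray above 0.088 m and horizontal distance between bar and tray below 0.06 m and angle between bar's own y axis and vertical between 1.37 and 1.77 rad), for 0.04 s.
2. the bar lies lengthwise on the mat (x of bar in the frame of mat between -0.034 and 0.034 m and y of bar in the frame of mat between -0.02 and 0.02 m and z of bar in the frame of mat between 0 and 0.01 m and angle between the y axis of bar and the y axis of mat, either way round below 0.22 rad and linear speed of bar below 0.02 m/s), for 0.2 s.
At the end, for the whole second after the job is handed in: Bar flat and lengthwise on the mat (34 mm across, 20 mm along, 0.22 rad); slim eyepieces standing on the wide bay's floor, objectives on the narrow bay's, upright within 0.12 rad; stereo eyepiece and adapter tube upright within 30 mm of their starts; all released and at rest (all of step 2 and x of eyepiece_plain in the frame of tray between -0.042 and 0.042 m and y of eyepiece_plain in the frame of tray between -0.004 and 0.104 m and z of eyepiece_plain in the frame of tray between -0.001 and 0.009 m and angle between each of eyepiece_plain, eyepiece_collar, objective_long, objective_short, stereo_eyepiece, adapter_tube's own z axis and vertical below 0.12 rad and linear speed of each of eyepiece_plain, eyepiece_collar, objective_long, objective_short below 0.02 m/s and x of eyepiece_collar in the frame of tray between -0.042 and 0.042 m and y of eyepiece_collar in the frame of tray between -0.004 and 0.104 m and z of eyepiece_collar in the frame of tray between -0.001 and 0.009 m and x of objective_long in the frame of tray between -0.042 and 0.042 m and y of objective_long in the frame of tray between -0.108 and -0.027 m and z of objective_long in the frame of tray between -0.001 and 0.009 m and x of objective_short in the frame of tray between -0.042 and 0.042 m and y of objective_short in the frame of tray between -0.108 and -0.027 m and z of objective_short in the frame of tray between -0.001 and 0.009 m and distance of each of stereo_eyepiece, adapter_tube from where it was at the start of the episode below 0.03 m); the robot touches nothing.
It fails at once if an optic is put in the tray while the bar still lies in the brackets (horizontal distance between bar and tray below 0.04 m and z of bar in the frame of tray below 0.075 m and ((x of eyepiece_plain in the frame of tray between -0.05 and 0.05 m and y of eyepiece_plain in the frame of tray between -0.115 and 0.115 m and z of eyepiece_plain in the frame of tray below 0.03 m) or (x of eyepiece_collar in the frame of tray between -0.05 and 0.05 m and y of eyepiece_collar in the frame of tray between -0.115 and 0.115 m and z of eyepiece_collar in the frame of tray below 0.03 m) or (x of objective_long in the frame of tray between -0.05 and 0.05 m and y of objective_long in the frame of tray between -0.115 and 0.115 m and z of objective_long in the frame of tray below 0.03 m) or (x of objective_short in the frame of tray between -0.05 and 0.05 m and y of objective_short in the frame of tray between -0.115 and 0.115 m and z of objective_short in the frame of tray below 0.03 m))).
It fails at once if a look-alike is moved by more than 30 mm or tipped (distance of any of stereo_eyepiece, adapter_tube from where it was at the start of the episode above 0.03 m or angle between any of stereo_eyepiece, adapter_tube's own z axis and vertical above 0.5 rad).
It fails at once if an eyepiece or objective is dropped (touches nothing while more than 25 mm above the bench) ((height (world z) of eyepiece_plain above 0.025 m and contact force between eyepiece_plain and anything else below 0.005 N) or (height (world z) of eyepiece_collar above 0.025 m and contact force between eyepiece_collar and anything else below 0.005 N) or (height (world z) of objective_long above 0.025 m and contact force between objective_long and anything else below 0.005 N) or (height (world z) of objective_short above 0.025 m and contact force between objective_short and anything else below 0.005 N)).
It also fails if it takes over 120 s, if anything falls off the work surface, if the arm or the gripper's body presses on something with over 40 N, if the wrist force passes 120 N, or if a joint passes its speed limit or range.

ROBOT

A 6-joint arm with a two-finger parallel gripper is mounted at the origin on the work surface. World frame = base frame: x ahead of the robot, y to its left, z up, the work surface at z = 0. Lengths are in m, angles in rad, forces in N, time in s.
With the tool pointing down it reaches from about 0.3 to 0.875 m from the base axis. Payload 4.2 kg.
Tool frame: the origin (TCP) lies on the front face of the gripper's body, between the roots of the fingers; the fingertips stand 73 mm ahead of it and the grasp point (between the pads) lies 54 mm ahead of it; z points along the fingers, y is the line along which they close (so a half turn about z gives the same grasp; the last joint's range is limited). The gripper opens to 85 mm and grips with 20 to 120 N. Pads are 22 mm wide; open, the fingers measure 114 mm over their backs; the gripper's body (76 mm by 85 mm) begins 54 mm behind the grasp point. The pads swing forward as they close: fully open they stand 13 mm farther back than shut.
Start: joints at [-1.321, 0.32, 1.565, -0, 1.257, -0.02], TCP at [0.153, -0.554, 0.304] pointing down, gripper open.
Joint ranges: [-3.11, 3.11], [-0.84, 2.01], [0.21, 2.61], [-1.34, 4.49], [0.05, 2.63], [-2.56, 2.56]. Speed limits (rad/s): [2.57, 2.57, 3.14, 3.14, 3.14, 3.14].

INTERFACE

Orientations are given as a unit quaternion [w, x, y, z].
In Python, from plant import ctrl gives the robot as it stands.
- The arm moves only by the shell command python3 drive.py 'ROWS' [FORCE]. ROWS is rows parted by semicolons, their numbers by spaces, 1 to 10 of them, each of 5 numbers: the finger opening in m, then dx, dy, dz in m, then a turn about the tool's z in rad; each row shifts and turns the commanded pose from where the row before left it, along the tool's axes as they then stand; what a row does not reach is not made up. A row lasts 1/8 s, in which the tool goes at most 0.0625 m and 0.188 rad, less where a joint would pass 70% of its speed; a pose out of reach is approached as far as the arm can. The fingers move at their own pace and stop on an object; FORCE is the grip in N (left out, the last holds). Time passes only in rows, so rows that do not move let the fingers close. It prints the time, the measured TCP pose, the force, the opening and the grip force at its end.
- ctrl.state(): the state, without advancing time (a new reading comes with each control period).
- ctrl.capture(name): name is "side" or "top" or "wrist"; returns (picture, depth): 420x560x3 uint8, red, green, blue; 420x560 float32, m along the optical axis (not along the pixel's ray), 0 where there is no reading.
- ctrl.camera_params(name): a dict with "fx", "fy", "cx", "cy" (pixels), "R" (3x3) and "t" (3): a world point X has camera coordinates R X + t. Camera axes: x right, y down, z forward; pixel columns grow to the right and rows downward; lengths in m; the calibration is good to about 2 mm. A picture is of the moment at which its call begins: read the wrist's pose just before it. camera_params takes no time and is no camera call; for the wrist camera it gives the pose at the moment of the call.
- ctrl.hand_in(): hands the job in; it is judged then, once.
The state is a dict: "clock": time; "joint_positions": joint angles; "joint_vel": joint speeds; "joint_torque": joint torques, N m; "tool_pos": TCP position; "eef_rot": TCP orientation; "contact_force": force on the tool from outside, world axes, zero at the start; "wrist_torque": the same for the moment, N m; "grip_width": finger opening in m; "grasp_force": force on a finger pad.
Only numpy, scipy, OpenCV 4.12 (cv2) and the standard library are available. Lean on these libraries where they do the work, as an engineer would, in place of code of your own. Each camera call takes 0.05 s, during which the arm holds its last target. There are 200 camera calls.

## Working session

There is one attempt and no reset: what is moved stays moved. The work goes in short steps, Python scripts to look and compute and a shell command to move; the robot and the scene stay as the last step left them, time stands still between calls to the robot, and variables do not carry over. Pictures are saved under pics/ and viewed, at most 14 in all, crops included, and the job is handed in when it is done.

```bash
ls; mkdir -p pics; cat > h.py <<'E'
import numpy as np, cv2
from plant import ctrl
def cap(n,f):
    p=ctrl.camera_params(n); im,d=ctrl.capture(n); cv2.imwrite(f'pics/{f}.png',im[:,:,::-1]); np.savez(f'pics/{f}.npz',im=im,d=d,**{k:np.array(v) for k,v in p.items()})
def load(f): return np.load(f'pics/{f}.npz')
def pt(q,u,v,z=None):
    "depth point, or intersect with plane z"
    r=np.array([(u-q['cx'])/q['fx'],(v-q['cy'])/q['fy'],1.]); R=q['R'];t=q['t']
    if z is None: return R.T@(r*q['d'][int(round(v)),int(round(u))]-t)
    c=-R.T@t; w=R.T@r; return c+w*(z-c[2])/w[2]
E
python3 - <<'E'
from h import *
cap('top','top0');cap('side','side0')
for n in('top','side'):
    p=ctrl.camera_params(n);print(n,p['fx'],-np.array(p['R']).T@p['t'],np.round(p['R'],2).tolist())
s=ctrl.state();print(s['clock'],s['tool_pos'],s['eef_rot'])
E
```

```text
drive.py
pics
plant.py
top 412.6275748572553 [ 0.46196684 -0.01245774  0.97470824] [[0.01, -1.0, -0.02], [-1.0, -0.01, -0.09], [0.09, 0.02, -1.0]]
side 429.0394236178265 [0.16477563 0.72095421 0.51959336] [[-0.9, -0.43, -0.01], [-0.19, 0.44, -0.88], [0.38, -0.79, -0.48]]
0.1 [ 0.15319438 -0.55389867  0.30318721] [-7.81309326e-04  9.90914864e-01  1.34488344e-01 -8.35726824e-05]
```

View pics/top0.png

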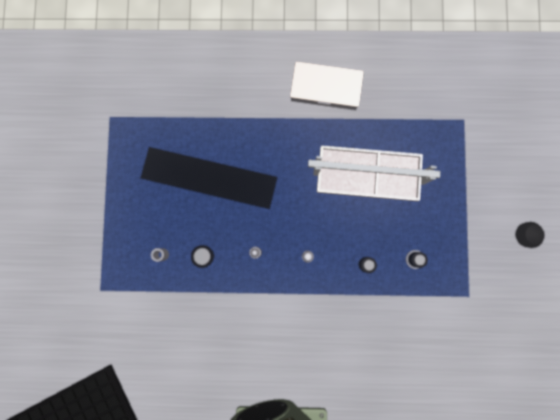

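View pics/side0.png

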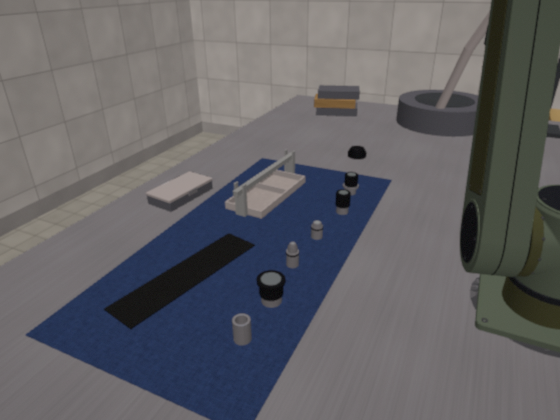

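Top view: adapter tube (157,254), stereo eyepiece (202,256), objectives (255,253) and (307,256), eyepieces (368,265) and (417,260, with collar ring). The mat spans (147,148)–(270,208). The tray is at (319–423,147–199) with its wide bay to the left (+y), and the bar runs (309,163)–(440,174). I'll enlarge next.

```bash
python3 - <<'E'
from h import *
im=cv2.imread('pics/top0.png')
a=cv2.resize(im[135:210,300:450],None,fx=5,fy=5,interpolation=cv2.INTER_CUBIC)
b=cv2.resize(im[240:275,140:300],None,fx=4.6875,fy=4.6875,interpolation=cv2.INTER_CUBIC)
cv2.imwrite('pics/crA.png',a)
c=im[238:278]; l=cv2.resize(c[:,140:330],None,fx=4,fy=4,interpolation=cv2.INTER_CUBIC); r=cv2.resize(c[:,250:440],None,fx=4,fy=4,interpolation=cv2.INTER_CUBIC)
m=cv2.resize(im[140:215,130:285],(760,368),interpolation=cv2.INTER_CUBIC)
cv2.imwrite('pics/crB.png',np.vstack([l[:,:760],r[:,:760]]))
q=load('top0')
for n,(u,v) in dict(adap=(157,254),ster=(202,256),lng=(255,253),sht=(307,256),pl=(368,265),col=(419,260),barm=(374,168),barl=(313,163.5),barr=(436,174)).items(): print(n,pt(q,u,v).round(3))
print([pt(q,u,v).round(3) for u,v in((350,157),(400,160),(210,178))])
# mat mask
g=q['im'].astype(int); mk=((g.max(2)<50)&(np.indices(g.shape[:2])[0]<215)&(np.indices(g.shape[:2])[0]>140)&(np.indices(g.shape[:2])[1]<290)&(np.indices(g.shape[:2])[1]>120)).astype(np.uint8)
cn=max(cv2.findContours(mk,0,2)[0],key=cv2.contourArea); w=np.array([pt(q,u,v,.004)[:2] for u,v in cn[:,0]],np.float32)
print('mat',cv2.minAreaRect(w*1000))
E
```

```text
adap [0.442 0.293 0.014]
ster [0.439 0.18  0.05 ]
lng [0.448 0.062 0.051]
sht [ 0.442 -0.055  0.039]
pl [ 0.425 -0.189  0.053]
col [ 0.438 -0.3    0.056]
barm [ 0.637 -0.198  0.077]
barl [ 0.647 -0.064  0.075]
barr [ 0.626 -0.334  0.075]
[array([ 0.677, -0.156,  0.008]), array([ 0.671, -0.275,  0.006]), array([0.624, 0.177, 0.001])]
mat ((625.1342163085938, 180.6172637939453), (312.37322998046875, 73.86394500732422), 77.2823257446289)
```

View pics/crA.png

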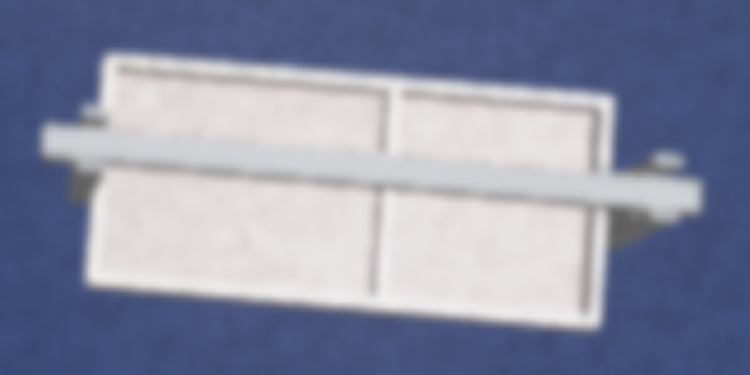

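View pics/crB.png

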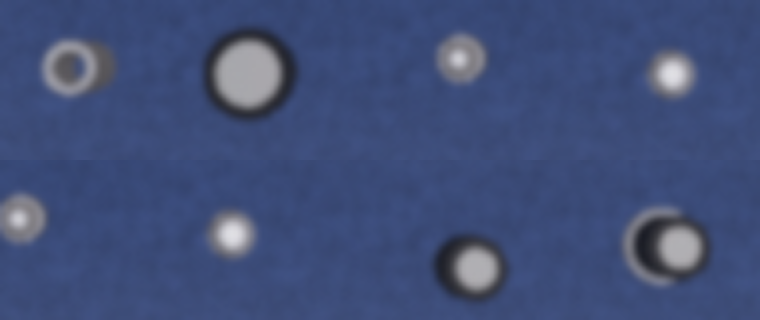

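```bash
python3 - <<'E'
from h import *
q=load('top0')
A=lambda x,y:(300+(x+.5)/5-.5,135+(y+.5)/5-.5)
for n,c in dict(l=(42,140),r=(702,195)).items(): print('bar',n,pt(q,*A(*c),.074).round(4))
w=np.array([pt(q,*A(*c),.02)[:2] for c in((105,52),(613,95),(600,330),(87,287))])
print(w.round(4).tolist(),w.mean(0), np.linalg.norm(w-np.roll(w,1,0),axis=1))
d=w[0]+w[3]-w[1]-w[2];print('tray yaw of y axis',np.arctan2(-d[0],d[1]))
for n,(x,y,o,z) in dict(lng=(459,58,140,.052),sht=(671,74,140,.038),pl=(477,109,250,.055),col=(681,88,250,.055)).items():
    u,v=o+(x+.5)/4-.5,238+(y+.5)/4-.5; print(n,pt(q,u,v,z).round(4),pt(q,u,v).round(4))
# side-view check
s=load('side0')
def proj(q,X): c=q['R']@X+q['t']; return (c[:2]/c[2]*[q['fx'],q['fy']]+[q['cx'],q['cy']]).round(1)
for X in((.448,.062,.052),(.442,-.055,.038),(.425,-.19,.055),(.438,-.301,.055),(.647,-.06,.074),(.626,-.338,.074)):print(proj(s,np.array(X)))
E
```

```text
bar l [ 0.6486 -0.0535  0.074 ]
bar r [ 0.6271 -0.3432  0.074 ]
[[0.7022, -0.0852], [0.684, -0.3227], [0.5732, -0.3147], [0.5905, -0.0774]] [ 0.63746977 -0.2000066 ] [0.1119277  0.23812908 0.11102675 0.23790999]
tray yaw of y axis -0.0745926709060884
lng [0.4496 0.0632 0.052 ] [0.4496 0.0631 0.0531]
sht [ 0.4422 -0.0554  0.038 ] [ 0.4422 -0.0554  0.0386]
pl [ 0.4253 -0.1901  0.055 ] [ 0.4254 -0.19    0.0557]
col [ 0.4384 -0.302   0.055 ] [ 0.4384 -0.3027  0.0527]
[293.8 242.7]
[317.3 222.3]
[343.9 192. ]
[352.  174.1]
[237.2 190.2]
[292.5 152.4]
```

```bash
cat >> h.py <<'E'
from scipy.spatial.transform import Rotation as Ro
def go(x,y,z,psi=None):
    s=ctrl.state(); R=Ro.from_quat(s['eef_rot'],scalar_first=True).as_matrix(); p=np.arctan2(R[1,0],R[0,0])
    d=np.array([x,y,z])-s['tool_pos']
    t=0 if psi is None else -((psi-p+np.pi)%(2*np.pi)-np.pi)
    c=R@Ro.from_rotvec([0,0,t]).as_matrix()
    print('t',round(s['clock'],2),'pos',s['tool_pos'].round(4),'psi',p.round(4),'tilt',R[2].round(4),'| turn first',round(t,4),'then move',(c.T@d).round(4),'rows',np.linalg.norm(d)/.0625)
def tray(x,y,c=(.6378,-.1988),a=-.0744): return np.array(c)+[np.cos(a)*x-np.sin(a)*y,np.sin(a)*x+np.cos(a)*y]
E
python3 drive.py '0.06 0 0 0 -0.175;0.06 0 0 0 -0.175;0.06 0 0 0 -0.175;0.06 0 0 0 -0.175;0.06 0 0 0 -0.175;0.06 0 0 0 -0.175;0.06 0 0 0 -0.175' 60
python3 -c "
from h import *
go(.6378,-.1986,.25,1.497)"
```

```text
clock: 0.98
tool_pos: [0.1532, -0.554, 0.3034]
eef_rot: [-0.0, 0.731, 0.682, 0.0]
contact_force: [-0.2, 0.9, 0.8]
grip_width: 0.0598
grasp_force: 0.0
t 0.97 pos [ 0.1532 -0.554   0.3034] psi 1.5006 tilt [ 1.e-03 -3.e-04 -1.e+00] | turn first 0.0036 then move [0.3901 0.4571 0.0537] rows 9.652794331167764
```

```bash
python3 drive.py '0.06 0.039 0.0457 0.0054 0.0036;0.06 0.039 0.0457 0.0054 0;0.06 0.039 0.0457 0.0054 0;0.06 0.039 0.0457 0.0054 0;0.06 0.039 0.0457 0.0054 0;0.06 0.039 0.0457 0.0054 0;0.06 0.039 0.0457 0.0054 0;0.06 0.039 0.0457 0.0054 0;0.06 0.039 0.0457 0.0054 0;0.06 0.039 0.0457 0.0054 0'
python3 drive.py '0.06 0 0 0 0;0.06 0 0 0 0'
python3 -c "
from h import *
go(.6378,-.1986,.135,1.497); cap('wrist','w0'); print(-np.array(ctrl.camera_params('wrist')['R']).T@ctrl.camera_params('wrist')['t'])"
```

```text
clock: 2.22
tool_pos: [0.641, -0.2002, 0.2492]
eef_rot: [-0.0, 0.735, 0.678, -0.0]
contact_force: [1.5, -0.7, 0.2]
grip_width: 0.0599
grasp_force: 0.0
clock: 2.48
tool_pos: [0.6392, -0.2016, 0.2492]
eef_rot: [-0.001, 0.735, 0.679, -0.001]
contact_force: [-0.1, -0.5, -0.9]
grip_width: 0.06
grasp_force: 0.0
t 2.48 pos [ 0.6392 -0.2016  0.2492] psi 1.4917 tilt [-2.0e-04 -1.9e-03 -1.0e+00] | turn first -0.0053 then move [ 0.0029 -0.0013  0.1142] rows 1.828278295609562
[ 0.64461457 -0.13123031  0.32043209]
```

View pics/w0.png

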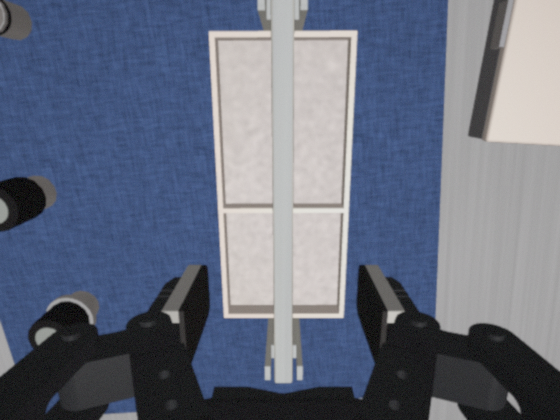

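The fingers straddle the bar centrally (bar column 283, finger mid 284) and the tray is aligned. I'll descend and grip.

```bash
python3 drive.py '0.06 0.0029 -0.0013 0.039 -0.005;0.06 0 0 0.038 0;0.06 0 0 0.038 0;0.06 0 0 0 0;0.0 0 0 0 0;0.0 0 0 0 0;0.0 0 0 0 0;0.0 0 0 0 0;0.0 0 0 0 0;0.0 0 0 0 0' 60
python3 -c "
from h import *
go(.6378,-.1986,.134,1.497)"
```

```text
clock: 3.78
tool_pos: [0.6393, -0.1991, 0.1372]
eef_rot: [0.002, 0.733, 0.68, 0.001]
contact_force: [-0.7, 0.1, 6.1]
grip_width: 0.0119
grasp_force: 60.5
t 3.77 pos [ 0.6393 -0.1991  0.1372] psi 1.4963 tilt [-0.0014  0.0032 -1.    ] | turn first -0.0007 then move [ 0.0003 -0.0016  0.0032] rows 0.0567371937508141
```

```bash
python3 drive.py '0.0 0 0 -0.01 0;0.0 0 0 -0.015 0;0.0 0 0 -0.02 0;0.0 0 0 -0.02 0;0.0 0 0 0 0;0.0 0 0 0 0' 70
python3 -c "
from h import *
go(.6378,-.1986,.2,1.497); cap('wrist','w1'); cap('side','s1')
im=np.hstack([cv2.imread('pics/w1.png')[:,100:480],cv2.imread('pics/s1.png')[100:300,150:350].repeat(2,0).repeat(2,1)[:400].copy() if 0 else cv2.resize(cv2.imread('pics/s1.png')[80:300,150:370],(420,420))]);cv2.imwrite('pics/v1.png',im)"
```

```text
clock: 4.53
tool_pos: [0.6383, -0.1984, 0.1994]
eef_rot: [-0.0, 0.733, 0.68, -0.0]
contact_force: [0.4, -0.1, -2.1]
grip_width: 0.0117
grasp_force: 69.6
t 4.53 pos [ 0.6383 -0.1984  0.1994] psi 1.4963 tilt [ 2.e-04 -1.e-03 -1.e+00] | turn first -0.0007 then move [-0.0002 -0.0005 -0.0006] rows 0.011887429558542148
```

View pics/v1.png

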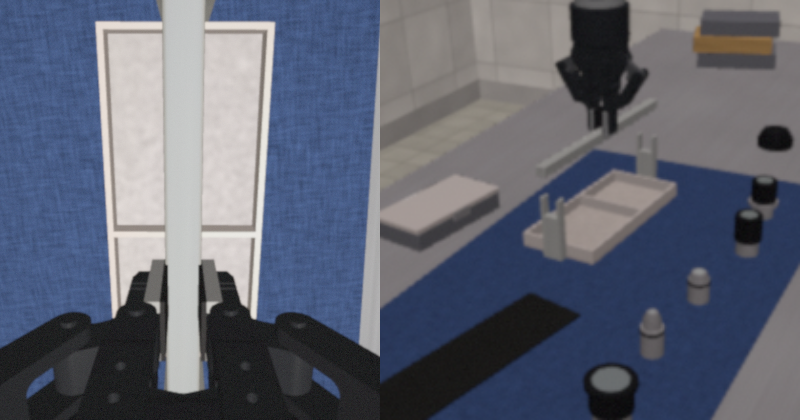

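The bar is held level and clear of the brackets, above the tray.

```bash
python3 drive.py '0.0 0 0 0 0.074;0.0 0 0 0 0.074;0 0 0 0 0'
python3 -c "
from h import *
q=load('w1'); print([pt(q,283,v)[2].round(4) for v in (60,150,220,240,380)])
go(.625,.1806,.16,1.349)"
```

```text
clock: 5.0
tool_pos: [0.6383, -0.1985, 0.199]
eef_rot: [-0.001, 0.781, 0.625, -0.0]
contact_force: [-0.3, 0.0, -1.9]
grip_width: 0.0121
grasp_force: 69.6
[np.float64(0.1367), np.float64(0.1361), np.float64(0.1364), np.float64(0.1367), np.float64(0.1375)]
t 5.0 pos [ 0.6383 -0.1985  0.199 ] psi 1.349 tilt [ 1.0e-04 -1.6e-03 -1.0e+00] | turn first 0.0 then move [ 0.3669 -0.0964  0.0392] rows 6.10171894324197
```

```bash
python3 drive.py '0 0.03 -0.0075 0 0;0.0 0.0475 -0.0125 0.005 0;0.0 0.0475 -0.0125 0.005 0;0.0 0.0475 -0.0125 0.005 0;0.0 0.0475 -0.0125 0.005 0;0.0 0.0475 -0.0125 0.005 0;0.0 0.0475 -0.0125 0.005 0;0.0 0.033 -0.0087 0.005 0;0.0 0.019 -0.005 0.0 0;0 0 0 0 0'
python3 -c "
from h import *
go(.625,.1806,.081,1.349); cap('wrist','w2'); q=load('w2'); print([pt(q,283,v)[2].round(4) for v in (60,150,220,240)])"
```

```text
clock: 6.25
tool_pos: [0.6258, 0.1813, 0.1648]
eef_rot: [0.0, 0.781, 0.625, -0.0]
contact_force: [-1.1, -0.8, -1.0]
grip_width: 0.0118
grasp_force: 69.6
t 6.25 pos [0.6258 0.1813 0.1648] psi 1.3505 tilt [-5.e-04  1.e-04 -1.e+00] | turn first 0.0015 then move [-0.0008 -0.0006  0.0838] rows 1.3402405845131506
[np.float64(0.1028), np.float64(0.1032), np.float64(0.1022), np.float64(0.1029)]
```

View pics/w2.png

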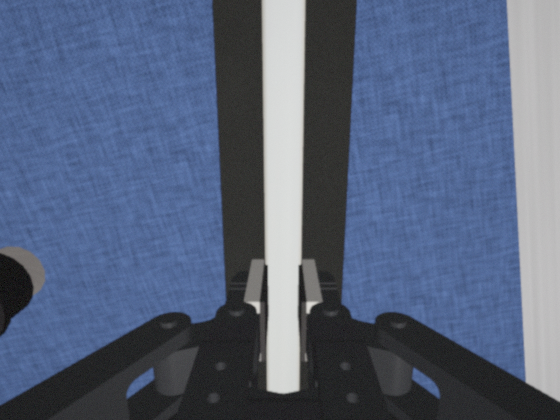

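The bar is centred over the mat (bar at column 284; mat edges 220–350) and parallel to it. I'll lower it and release.

```bash
python3 drive.py '0 0 0 0.035 0;0 0 0 0.03 0;0 0 0 0.012 0;0 0 0 0.004 0;0 0 0 0.003 0;0 0 0 0 0;0.04 0 0 0 0;0.04 0 0 0 0;0.04 0 0 0 0;0.04 0 0 0 0'
python3 -c "
from h import *
go(.625,.1806,.081,1.349)"
```

```text
clock: 7.55
tool_pos: [0.6259, 0.1806, 0.081]
eef_rot: [0.0, 0.781, 0.624, 0.0]
contact_force: [0.3, -0.3, 0.0]
grip_width: 0.0397
grasp_force: 0.0
t 7.55 pos [0.6259 0.1806 0.081 ] psi 1.3483 tilt [ 0.e+00  3.e-04 -1.e+00] | turn first -0.0007 then move [-0.0002 -0.0009  0.    ] rows 0.014185261273253504
```

```bash
python3 drive.py '0.04 0 0 -0.03 0;0.06 0 0 -0.06 0;0.06 0 0 -0.03 0.1778;0.06 0 0 0 0.1778;0.06 0 0 0 0.1778;0.06 0 0 0 0.1778;0.06 0 0 0 0.1778;0.06 0 0 0 0.1778;0.06 0 0 0 0.1778;0.06 0 0 0 0.1778'
python3 -c "
from h import *
cap('side','s2');cv2.imwrite('pics/s2c.png',cv2.resize(cv2.imread('pics/s2.png')[130:370,50:370],(640,480)))
go(.4496,.0632,.20,-.0744)"
```

```text
clock: 8.8
tool_pos: [0.6258, 0.1806, 0.2009]
eef_rot: [0.0, 0.999, -0.04, -0.0]
contact_force: [0.5, -0.8, -0.4]
grip_width: 0.0599
grasp_force: 0.0
t 8.85 pos [0.6258 0.1805 0.2008] psi -0.0836 tilt [-2.e-04  2.e-04 -1.e+00] | turn first -0.0092 then move [-0.1669  0.1301  0.0009] rows 3.3864075944706946
```

View pics/s2c.png

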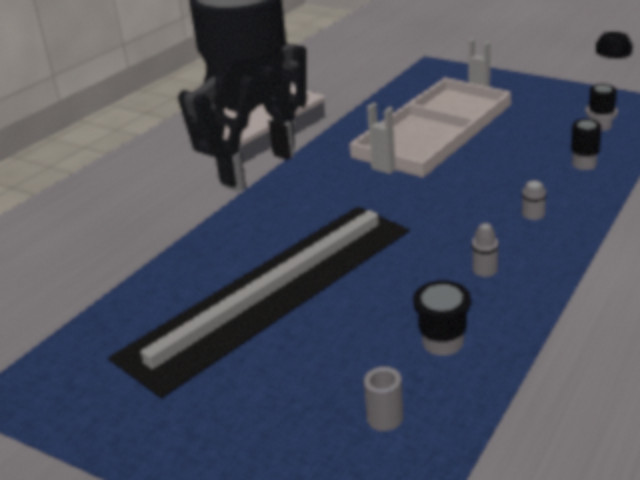

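The bar lies lengthwise on the mat. Next is the long objective.

```bash
python3 drive.py '0.06 -0.0417 0.0325 0 -0.009;0.06 -0.0417 0.0325 0 0;0.06 -0.0417 0.0325 0 0;0.06 -0.0417 0.0325 0 0;0.06 0 0 0 0;0.06 0 0 0 0'
python3 -c "
from h import *
go(.4496,.0632,.095,-.0744); cap('wrist','w3')"
```

```text
clock: 9.6
tool_pos: [0.4516, 0.0623, 0.2015]
eef_rot: [-0.0, 0.999, -0.032, 0.001]
contact_force: [0.4, 0.8, 0.5]
grip_width: 0.0601
grasp_force: 0.0
t 9.6 pos [0.4516 0.0623 0.2015] psi -0.0643 tilt [ 2.3e-03 -5.0e-04 -1.0e+00] | turn first 0.0101 then move [-0.0023 -0.0007  0.1065] rows 1.7040138191769008
```

View pics/w3.png

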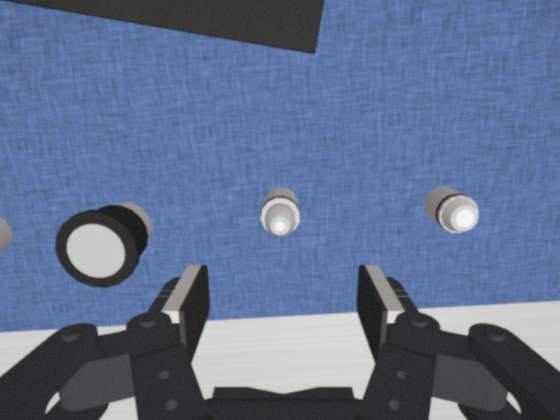

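```bash
python3 -c "
from h import *
q=load('w3'); print(pt(q,280,226,.052),pt(q,280,226),'short',pt(q,462,215,.038),pt(q,462,215))"
```

```text
[0.44979819 0.06376414 0.052     ] [0.45032327 0.06371808 0.05358639] short [ 0.44511114 -0.05467531  0.038     ] [ 0.44613491 -0.05319833  0.04109093]
```

The centre agrees with the top view to within 1 mm.

```bash
python3 drive.py '0.06 -0.002 -0.001 0.04 0.01;0.06 0 0 0.04 0;0.06 0 0 0.0375 0;0.06 0 0 0 0;0.0 0 0 0 0;0.0 0 0 0 0;0.0 0 0 0 0;0.0 0 0 0 0;0.0 0 0 0 0' 40
python3 -c "
from h import *
print(tray(-22,-60) if 0 else tray(-.022,-.06), tray(.022,-.06)); go(.4497,.0634,.084,-.0744)"
```

```text
clock: 10.78
tool_pos: [0.45, 0.0635, 0.0849]
eef_rot: [-0.0, 0.999, -0.038, 0.002]
contact_force: [0.7, 1.1, 6.7]
grip_width: 0.025
grasp_force: 39.3
[ 0.61140098 -0.25699873] [ 0.65527926 -0.26026931]
t 10.78 pos [0.45   0.0635 0.0849] psi -0.0753 tilt [ 0.0042 -0.001  -1.    ] | turn first -0.0009 then move [-0.0003  0.0001  0.0009] rows 0.015772732381822065
```

```bash
python3 drive.py '0 0 0 -0.03 0;0 0 0 -0.06 0;0 0 0 -0.01 0;0 0 0 0 0'
python3 -c "
from h import *
go(.6553,-.2603,.185,-.0744)"
```

```text
clock: 11.28
tool_pos: [0.4485, 0.0632, 0.1839]
eef_rot: [-0.0, 0.999, -0.038, 0.001]
contact_force: [0.2, 0.2, -1.7]
grip_width: 0.0243
grasp_force: 39.5
t 11.28 pos [0.4485 0.0632 0.1839] psi -0.0752 tilt [ 1.4e-03 -1.0e-04 -1.0e+00] | turn first -0.0008 then move [ 0.2303  0.3072 -0.0009] rows 6.142876196551196
```

```bash
python3 drive.py '0 0.0153 0.0204 0 0;0 0.033 0.044 0 0;0 0.033 0.044 0 0;0 0.033 0.044 0 0;0 0.033 0.044 0 0;0 0.033 0.044 0 0;0 0.033 0.044 0 0;0 0.017 0.0228 0 0;0 0 0 0 0;0 0 0 0 0'
python3 -c "
from h import *
go(.6553,-.2603,.089,-.0744); cap('wrist','w4')"
```

```text
clock: 12.52
tool_pos: [0.6542, -0.2595, 0.1811]
eef_rot: [-0.001, 0.999, -0.038, -0.002]
contact_force: [-0.6, 0.6, -1.4]
grip_width: 0.0244
grasp_force: 39.7
t 12.53 pos [ 0.6542 -0.2595  0.1811] psi -0.0752 tilt [-0.0043 -0.0018 -1.    ] | turn first -0.0008 then move [0.0016 0.0009 0.0921] rows 1.4743949925401565
```

View pics/w4.png

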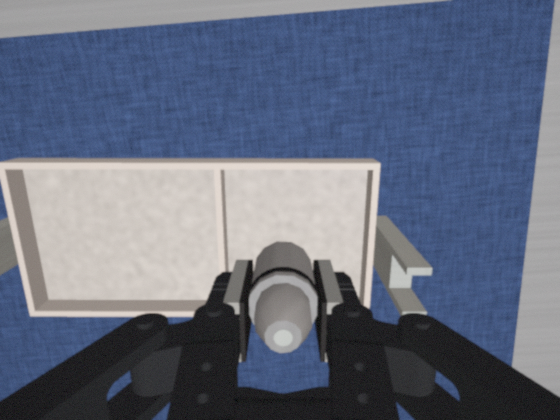

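The long objective hangs upright over the narrow bay. I'll lower it slowly.

```bash
python3 drive.py '0 0.0016 0.0009 0.04 0;0 0 0 0.035 0;0 0 0 0.01 0;0 0 0 0.004 0;0 0 0 0.0025 0;0 0 0 0.0015 0;0 0 0 0 0'
python3 -c "
from h import *
go(.6553,-.2603,.089,-.0744)"
```

```text
clock: 13.45
tool_pos: [0.6571, -0.2615, 0.0911]
eef_rot: [0.0, 0.999, -0.038, 0.001]
contact_force: [0.5, 0.2, -1.6]
grip_width: 0.0246
grasp_force: 39.7
t 13.45 pos [ 0.6571 -0.2615  0.0911] psi -0.0753 tilt [ 1.1e-03  4.0e-04 -1.0e+00] | turn first -0.0009 then move [-0.0018 -0.0011  0.0021] rows 0.04840299371618975
```

```bash
python3 drive.py '0 0 0 0.0015 0;0 0 0 0.001 0;0 0 0 0 0'
```

```text
clock: 13.82
tool_pos: [0.657, -0.2616, 0.089]
eef_rot: [0.0, 0.999, -0.038, 0.0]
contact_force: [-1.7, -0.4, 4.7]
grip_width: 0.0247
grasp_force: 40.3
```

```bash
python3 drive.py '0.04 0 0 0 0;0.04 0 0 0 0;0.04 0 0 0 0;0.04 0 0 -0.02 0;0.04 0 0 -0.05 0;0.04 0 0 -0.04 0;0.06 0 0 0 0'
python3 -c "
from h import *
cap('wrist','w5');go(.443,-.0551,.18,-.0744)"
```

```text
clock: 14.7
tool_pos: [0.6586, -0.2623, 0.2041]
eef_rot: [0.002, 0.999, -0.038, 0.005]
contact_force: [0.4, -1.6, -0.1]
grip_width: 0.0568
grasp_force: 0.0
t 14.75 pos [ 0.6575 -0.2618  0.2013] psi -0.0753 tilt [ 0.0052  0.0019 -1.    ] | turn first -0.0009 then move [-0.2294 -0.1903  0.0197] rows 4.779282005814083
```

View pics/w5.png

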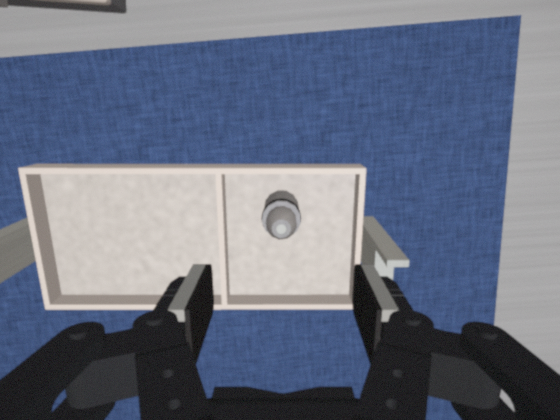

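The long objective stands upright in the narrow bay (281,215). Next is the short one.

```bash
python3 drive.py '0.06 -0.04 -0.033 0 0;0.06 -0.047 -0.039 0.004 0;0.06 -0.047 -0.039 0.004 0;0.06 -0.047 -0.039 0.004 0;0.06 -0.0484 -0.0403 0.004 0;0.06 0 0 0 0;0.06 0 0 0 0;0.06 0 0 0 0'
python3 -c "
from h import *
cap('wrist','w6');go(.443,-.0551,.081,-.0744)
q=load('w6'); g=q['d'].copy()
P=np.array([[*pt(q,u,v)] for v in range(150,270) for u in range(230,330)]); m=P[:,2]>.033; m&=P[:,2]<.06; print(m.sum(),P[m].mean(0),P[m].min(0),P[m].max(0))"
```

```text
clock: 15.75
tool_pos: [0.4441, -0.0556, 0.182]
eef_rot: [0.0, 0.999, -0.038, 0.001]
contact_force: [0.1, 0.2, -0.4]
grip_width: 0.0602
grasp_force: 0.0
t 15.8 pos [ 0.4439 -0.0556  0.1819] psi -0.0762 tilt [ 7.e-04  2.e-04 -1.e+00] | turn first -0.0018 then move [-0.0011 -0.0005  0.1009] rows 1.6148827569296424
932 [ 0.44487742 -0.05570815  0.03800834] [ 0.43343373 -0.06606695  0.03300623] [ 0.45454674 -0.04483102  0.04108933]
```

```bash
python3 drive.py '0.06 0 0 0.04 0.002;0.06 0 0 0.04 0;0.06 0 0 0.02 0;0.06 0 0 0 0;0.0 0 0 0 0;0.0 0 0 0 0;0.0 0 0 0 0;0.0 0 0 0 0;0.0 0 0 0 0' 40
python3 -c "
from h import *
go(.6114,-.257,.185,-.0744)"
python3 drive.py '0 0 0 -0.03 0;0 0 0 -0.06 0;0 0 0 -0.01 0;0 0 0 0 0'
python3 -c "
from h import *
go(.6114,-.257,.185,-.0744)"
```

```text
clock: 16.92
tool_pos: [0.4436, -0.0551, 0.0831]
eef_rot: [0.0, 0.999, -0.038, 0.001]
contact_force: [-0.5, -1.3, 7.1]
grip_width: 0.0241
grasp_force: 39.3
t 16.93 pos [ 0.4436 -0.0551  0.0831] psi -0.0769 tilt [ 2.9e-03  5.0e-04 -1.0e+00] | turn first -0.0025 then move [ 0.1826  0.189  -0.1013] rows 4.50611232976484
clock: 17.42
tool_pos: [0.4426, -0.0548, 0.1823]
eef_rot: [0.0, 0.999, -0.039, 0.001]
contact_force: [-0.0, -0.5, -2.1]
grip_width: 0.0244
grasp_force: 39.5
t 17.43 pos [ 0.4426 -0.0548  0.1823] psi -0.0772 tilt [ 1.2e-03  1.0e-04 -1.0e+00] | turn first -0.0028 then move [ 0.1834  0.1891 -0.0025] rows 4.214782326045117
```

```bash
python3 drive.py '0 0.02 0.0205 0 0;0 0.037 0.0382 0 0;0 0.037 0.0382 0 0;0 0.037 0.0382 0 0;0 0.036 0.037 0 0;0 0.0164 0.017 0 0;0 0 0 0 0;0 0 0 0 0'
python3 -c "
from h import *
go(.6114,-.257,.087,-.0744)"
```

```text
clock: 18.42
tool_pos: [0.6098, -0.2566, 0.18]
eef_rot: [-0.001, 0.999, -0.039, -0.002]
contact_force: [0.3, 0.1, -0.9]
grip_width: 0.0242
grasp_force: 39.6
t 18.43 pos [ 0.6098 -0.2566  0.18  ] psi -0.0771 tilt [-0.0042 -0.0017 -1.    ] | turn first -0.0027 then move [0.002  0.0005 0.0929] rows 1.4875484981748535
```

```bash
python3 drive.py '0 0 0 0.04 0;0 0 0 0.035 0;0 0 0 0.01 0;0 0 0 0.004 0;0 0 0 0.002 0;0 0 0 0.0015 0;0 0 0 0 0;0 0 0 0.001 0;0 0 0 0 0'
```

```text
clock: 19.55
tool_pos: [0.6111, -0.2576, 0.0885]
eef_rot: [0.0, 0.999, -0.039, 0.0]
contact_force: [0.2, 1.3, -1.5]
grip_width: 0.0243
grasp_force: 39.6
```

```bash
python3 drive.py '0 0 0 0.0015 0;0 0 0 0.001 0;0 0 0 0 0'
```

```text
clock: 19.92
tool_pos: [0.6111, -0.2576, 0.0871]
eef_rot: [0.0, 0.999, -0.039, 0.0]
contact_force: [-2.2, 1.0, 4.6]
grip_width: 0.0249
grasp_force: 40.3
```

```bash
python3 drive.py '0.04 0 0 0 0;0.04 0 0 0 0;0.04 0 0 0 0;0.04 0 0 -0.02 0;0.04 0 0 -0.05 0;0.04 0 0 -0.04 0;0.07 0 0 0 0;0.07 0 0 0 0'
python3 -c "
from h import *
cap('wrist','w7');go(.4254,-.19,.20,-.0744)"
```

```text
clock: 20.92
tool_pos: [0.6105, -0.2573, 0.1951]
eef_rot: [-0.0, 0.999, -0.039, -0.001]
contact_force: [-0.3, 0.6, -0.4]
grip_width: 0.0698
grasp_force: 0.0
t 20.98 pos [ 0.6103 -0.2572  0.1944] psi -0.0773 tilt [-2.8e-03 -9.0e-04 -1.0e+00] | turn first -0.0029 then move [-0.1894 -0.0533 -0.005 ] rows 3.1491630055814164
```

View pics/w7.png

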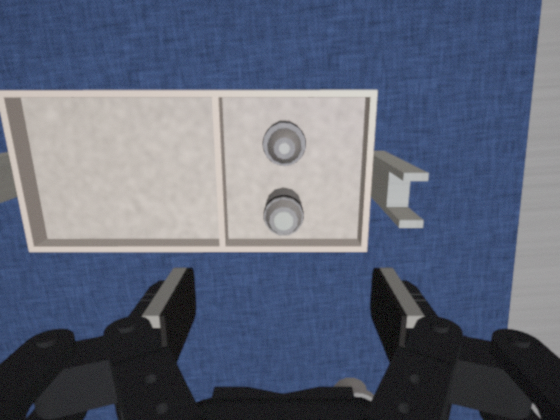

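Both objectives stand upright in the narrow bay (284,145) and (284,212). Now the plain eyepiece.

```bash
python3 drive.py '0.07 -0.04 -0.0113 -0.002 -0.003;0.07 -0.05 -0.014 -0.003 0;0.07 -0.05 -0.014 0 0;0.07 -0.0494 -0.014 0 0;0.07 0 0 0 0;0.07 0 0 0 0'
python3 - <<'E'
from h import *
cap('wrist','w8');go(.4254,-.19,.096,-.0744)
q=load('w8')
P=np.array([pt(q,u,v) for v in range(120,300) for u in range(200,360)]); m=(P[:,2]>.051)&(P[:,2]<.062)&(abs(P[:,1]+.19)<.03); print(m.sum(),P[m].mean(0),P[m].min(0),P[m].max(0))
E
```

```text
clock: 21.72
tool_pos: [0.4265, -0.1904, 0.2005]
eef_rot: [0.0, 0.999, -0.037, -0.0]
contact_force: [0.8, -0.7, -0.0]
grip_width: 0.0701
grasp_force: 0.0
t 21.77 pos [ 0.427  -0.1906  0.2006] psi -0.0742 tilt [ 2.e-04  1.e-04 -1.e+00] | turn first 0.0002 then move [-0.0017 -0.0005  0.1046] rows 1.6733899702465767
2627 [ 0.4277227  -0.18948344  0.05590387] [ 0.40931653 -0.20720497  0.05102652] [ 0.44482264 -0.17188254  0.0583824 ]
```

```bash
python3 drive.py '0.07 0 -0.0005 0.045 0;0.07 0 0 0.04 0;0.07 0 0 0.02 0;0.07 0 0 0 0;0.0 0 0 0 0;0.0 0 0 0 0;0.0 0 0 0 0;0.0 0 0 0 0;0.0 0 0 0 0' 40
python3 drive.py '0 0 0 0 0;0 0 0 -0.03 0;0 0 0 -0.06 0;0 0 0 -0.01 0;0 0 0 0 0;0 0 0 0 0'
python3 -c "
from h import *
p=tray(.022,.05);print(p,tray(-.022,.05));go(*p,.197,-.0744)"
```

```text
clock: 22.9
tool_pos: [0.4271, -0.1901, 0.097]
eef_rot: [0.001, 0.999, -0.037, 0.001]
contact_force: [0.3, -0.1, 6.3]
grip_width: 0.0339
grasp_force: 40.1
clock: 23.65
tool_pos: [0.4251, -0.1892, 0.1943]
eef_rot: [-0.001, 0.999, -0.037, -0.002]
contact_force: [-0.8, -1.4, -1.9]
grip_width: 0.0341
grasp_force: 40.3
[ 0.66345571 -0.15057361] [ 0.61957743 -0.14730303]
t 23.65 pos [ 0.4251 -0.1892  0.1943] psi -0.0742 tilt [-0.0035 -0.0013 -1.    ] | turn first 0.0002 then move [ 0.2348 -0.0563 -0.0035] rows 3.86297847870586
```

```bash
python3 drive.py '0 0.025 -0.006 0 0;0 0.05 -0.012 0 0;0 0.05 -0.012 0 0;0 0.05 -0.012 0 0;0 0.04 -0.01 0 0;0 0.019 -0.0043 0 0;0 0 0 0 0;0 0 0 0 0'
python3 -c "
from h import *
p=tray(.022,.05);go(*p,.101,-.0744)"
```

```text
clock: 24.65
tool_pos: [0.6624, -0.151, 0.1943]
eef_rot: [-0.0, 0.999, -0.037, -0.002]
contact_force: [0.6, 0.3, -1.4]
grip_width: 0.0339
grasp_force: 40.3
t 24.65 pos [ 0.6624 -0.151   0.1943] psi -0.0744 tilt [-3.8e-03 -3.0e-04 -1.0e+00] | turn first -0.0 then move [ 0.0014 -0.0004  0.0933] rows 1.4935489604014298
```

```bash
python3 drive.py '0 0 0 0.04 0;0 0 0 0.035 0;0 0 0 0.01 0;0 0 0 0.004 0;0 0 0 0.003 0;0 0 0 0.0015 0;0 0 0 0.001 0;0 0 0 0 0'
```

```text
clock: 25.65
tool_pos: [0.6639, -0.1509, 0.1017]
eef_rot: [0.0, 0.999, -0.037, 0.0]
contact_force: [0.9, -0.7, -1.0]
grip_width: 0.034
grasp_force: 40.3
```

```bash
python3 drive.py '0 0 0 0.001 0;0 0 0 0.001 0;0 0 0 0 0'
```

```text
clock: 26.02
tool_pos: [0.664, -0.1509, 0.1011]
eef_rot: [0.0, 0.999, -0.037, 0.001]
contact_force: [-1.7, 0.5, 5.7]
grip_width: 0.0338
grasp_force: 41.0
```

```bash
python3 drive.py '0.055 0 0 0 0;0.055 0 0 0 0;0.055 0 0 0 0;0.055 0 0 -0.02 0;0.055 0 0 -0.05 0;0.055 0 0 -0.04 0;0.07 0 0 0 0;0.07 0 0 0 0'
python3 -c "
from h import *
cap('wrist','w9');go(.4384,-.302,.205,-.0744)"
```

```text
clock: 27.02
tool_pos: [0.6633, -0.1508, 0.2087]
eef_rot: [-0.0, 0.999, -0.037, -0.001]
contact_force: [0.6, 0.3, -0.6]
grip_width: 0.07
grasp_force: 0.0
t 27.07 pos [ 0.663  -0.1508  0.208 ] psi -0.0742 tilt [-2.8e-03 -4.0e-04 -1.0e+00] | turn first 0.0002 then move [-0.2128  0.1675  0.0035] rows 4.332971245221242
```

View pics/w9.png

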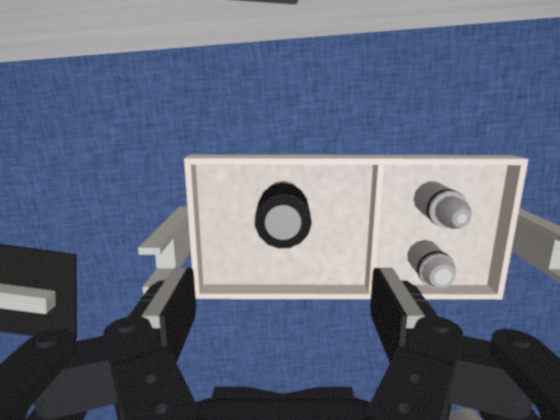

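The plain eyepiece stands in the wide bay (283,215). Now the collared one.

```bash
python3 drive.py '0.07 -0.0328 0.0255 0 0;0.07 -0.045 0.0355 0.0015 0;0.07 -0.045 0.0355 0.002 0;0.07 -0.045 0.0355 0 0;0.07 -0.045 0.0355 0 0;0.07 0 0 0 0;0.07 0 0 0 0;0.07 0 0 0 0'
python3 - <<'E'
from h import *
cap('wrist','w10');go(.4384,-.302,.103,-.0744)
q=load('w10')
P=np.array([pt(q,u,v) for v in range(120,300) for u in range(200,360)]); m=(P[:,2]>.051)&(P[:,2]<.062)&(abs(P[:,1]+.302)<.03); print(m.sum(),P[m].mean(0),P[m].min(0),P[m].max(0))
E
```

```text
clock: 28.08
tool_pos: [0.44, -0.3016, 0.2054]
eef_rot: [-0.0, 0.999, -0.036, -0.0]
contact_force: [0.3, -0.7, 0.4]
grip_width: 0.07
grasp_force: 0.0
t 28.12 pos [ 0.4401 -0.3015  0.2055] psi -0.0725 tilt [-3.e-04 -3.e-04 -1.e+00] | turn first 0.0019 then move [-0.0016  0.0007  0.1025] rows 1.6404501199594987
2523 [ 0.44095618 -0.30101897  0.05588851] [ 0.42252678 -0.3189013   0.05107229] [ 0.45786171 -0.28342027  0.05823255]
```

```bash
python3 drive.py '0.07 0 -0.0003 0.045 0;0.07 0 0 0.04 0;0.07 0 0 0.0175 0;0.07 0 0 0 0;0.0 0 0 0 0;0.0 0 0 0 0;0.0 0 0 0 0;0.0 0 0 0 0;0.0 0 0 0 0' 40
python3 drive.py '0 0 0 0 0;0 0 0 -0.03 0;0 0 0 -0.06 0;0 0 0 -0.01 0;0 0 0 0 0;0 0 0 0 0'
python3 -c "
from h import *
p=tray(-.023,.05);print(p);go(*p,.205,-.0744)"
```

```text
clock: 29.25
tool_pos: [0.4398, -0.3022, 0.1047]
eef_rot: [0.001, 0.999, -0.037, 0.001]
contact_force: [1.5, 1.8, 6.8]
grip_width: 0.0338
grasp_force: 39.7
clock: 30.0
tool_pos: [0.4382, -0.3013, 0.2018]
eef_rot: [-0.001, 0.999, -0.037, -0.002]
contact_force: [0.2, -0.2, -1.0]
grip_width: 0.0338
grasp_force: 40.1
[ 0.6185802 -0.1472287]
t 30.0 pos [ 0.4382 -0.3013  0.2018] psi -0.0743 tilt [-0.0031 -0.0018 -1.    ] | turn first 0.0001 then move [ 0.1684 -0.1671 -0.0035] rows 3.7955906147427023
```

```bash
python3 drive.py '0 0.02 -0.02 0 0;0 0.038 -0.038 0 0;0 0.038 -0.038 0 0;0 0.038 -0.038 0 0;0 0.023 -0.022 0 0;0 0.0114 -0.0111 0 0;0 0 0 0 0;0 0 0 0 0'
python3 -c "
from h import *
p=tray(-.023,.05);go(*p,.109,-.0744)"
```

```text
clock: 31.0
tool_pos: [0.6183, -0.1486, 0.2029]
eef_rot: [0.0, 0.999, -0.038, -0.001]
contact_force: [0.4, -0.2, -1.5]
grip_width: 0.0339
grasp_force: 40.1
t 31.0 pos [ 0.6183 -0.1486  0.2029] psi -0.0751 tilt [-1.9e-03  3.0e-04 -1.0e+00] | turn first -0.0007 then move [ 0.0003 -0.0014  0.0939] rows 1.5028063753536387
```

```bash
python3 drive.py '0 0 0 0.04 0;0 0 0 0.035 0;0 0 0 0.01 0;0 0 0 0.004 0;0 0 0 0.003 0;0 0 0 0.0015 0;0 0 0 0.001 0;0 0 0 0 0'
```

```text
clock: 32.0
tool_pos: [0.6196, -0.1477, 0.1092]
eef_rot: [0.0, 0.999, -0.037, 0.0]
contact_force: [0.1, -1.0, -1.6]
grip_width: 0.0338
grasp_force: 40.1
```

```bash
python3 drive.py '0 0 0 0.001 0;0 0 0 0.001 0;0 0 0 0 0'
```

```text
clock: 32.38
tool_pos: [0.6199, -0.1477, 0.1086]
eef_rot: [0.0, 0.999, -0.037, 0.001]
contact_force: [-1.7, 1.5, 8.2]
grip_width: 0.0338
grasp_force: 41.1
```

```bash
python3 drive.py '0.055 0 0 0 0;0.055 0 0 0 0;0.055 0 0 0 0;0.055 0 0 -0.02 0;0.055 0 0 -0.05 0;0.055 0 0 -0.05 0;0.055 -0.03 0 -0.03 0;0.055 -0.05 0 0 0;0.055 0 0 0 0;0.055 0 0 0 0'
python3 - <<'E'
from h import *
cap('top','t11');cap('side','s11')
a=cv2.imread('pics/t11.png')[130:290,130:450];b=cv2.imread('pics/s11.png')[120:360,90:410]
cv2.imwrite('pics/v11.png',np.hstack([cv2.resize(a,(400,200)).copy(),np.zeros((200,0,3),np.uint8)]) if 0 else np.vstack([cv2.resize(a,(560,280)),cv2.resize(b,(560,310)[:2])]))
q=load('t11');mk=(q['d']>0)
E
```

```text
clock: 33.62
tool_pos: [0.5403, -0.142, 0.2572]
eef_rot: [0.0, 0.999, -0.037, 0.001]
contact_force: [0.8, -0.0, -0.1]
grip_width: 0.0548
grasp_force: 0.0
```

View pics/v11.png

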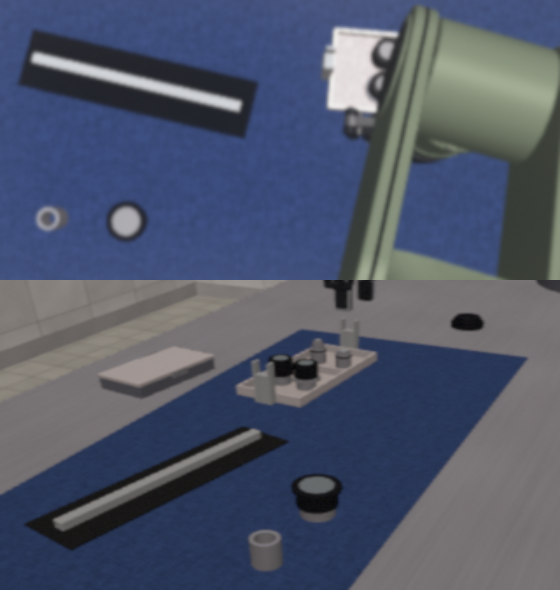

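The bar is centred on the mat, all four optics stand in their bays, and the look-alikes haven't moved. I'm handing in.

```bash
python3 -c "
from plant import ctrl
print(ctrl.hand_in())"
```

```text
the job is handed in; nothing more can be done
None
```

I handed the job in at about 34 s of the 120 s; no verdict came back, but the last pictures show the bar lengthwise on the mat, both slim eyepieces upright in the wide bay, both objectives upright in the narrow bay, and the two look-alikes where they started.

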